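# Index a clay-die wheel the short way until its lock pin drops in

## Task

Stand the red-headed lock pin in the guide hole of the yellow bridge so that it rests on the wheel, and let it go. Then turn the wheel by its post, the shorter way round, to bring the star die to the yellow bridge until the pin drops fully home into the slot there; go slowly and by feel near the end, stop pushing as soon as it catches, and keep pin and wheel from being forced against each other (no more than 10 N). Let go of everything and leave the other things on the table where they are.

Things in the scene. Friction and masses are not known exactly. Their poses are not given: they have to be found in the camera images.
- wheel_base: Fixed round grey base, 300 mm across, 20 mm thick; origin at the centre of its underside, z up along the wheel's axis. On it turns the die wheel: a blue disc 220 mm across with a raised aluminium rim track (82 to 108 mm from the axis, top 46 mm above the table). Five round dies lie on the disc; the yellow one with a star is beside the slot. Two bridges stand on the base's own +y and -y sides.
- wheel (a joint): Angle of the wheel in rad about the vertical, growing anticlockwise seen from above, with no stops (it can go round for ever); 0 when the star mark lies on wheel_base's own +x axis, pi/2 when on its +y axis. It weighs 1.6 kg and is stiff: 3 to 4 N at the post turns it, and it stays where left.
- star_mark (a point): Nominal middle of the locking slot, on top of the rim track beside the yellow star die, 95 mm from the wheel's axis; turns with the wheel. The slot (16 mm long along the track, 12 mm deep) is in a brass plate set into the track by hand: the real slot may lie up to 21 mm to either side along the track, so the end of the turn goes by feel.
- post_top (a point): Top of the upright steel post by which the wheel is turned: round, 16 mm thick, standing on the wheel 62 mm from its axis, opposite the star mark; it stands from 34 mm to 110 mm above the table. Pinch it or push its side.
- guide_mouth (a point): Centre of the upper mouth of the vertical guide hole (14 mm wide, chamfered, 24 mm deep, through) in the brass block amid the yellow bridge; 76 mm above the table, 95 mm from the wheel's axis, 6 mm gap from block to track. The yellow bridge is on the +y or the -y side of the base; a plain grey one is opposite. Both are fixed, 190 mm long along wheel_base's x, 30 mm wide.
- pin_head (a point): Centre of the lock pin's red head, 26 mm across, 20 mm high; below it a steel shank 12 mm thick, 40 mm long, foot chamfered: the head's centre is 50 mm above the foot. About 90 g. It starts in a wooden stand, 60 x 60 mm and 45 mm high, its head on the stand. In the guide with its foot on the track the head's centre is 20 mm above guide_mouth; home in the slot, 10 mm above.
- glazed_cup: Bystander: salmon-glazed cup, 74 mm across, 75 mm high; origin at its underside or on its axis. Leave alone.
- tape_roll: Bystander: cream roll of masking tape lying flat, 100 mm across, 48 mm high; origin at its underside or on its axis. Leave alone.
- pink_stamp: Bystander: pink clay stamp, 48 mm across, 32 mm high; origin at its underside or on its axis. Leave alone.
- purple_stamp: Bystander: purple clay stamp, 48 mm across, 32 mm high; origin at its underside or on its axis. Leave alone.
- texture_roller: Bystander: terracotta texture roller standing on end, 42 mm across, 110 mm high; origin at its underside or on its axis. Leave alone.
- lock_pin: The same lock pin: its origin is the centre of its foot, z up along the pin.

How it is judged:
By the outcome, as a careful person would: the job done as asked, in the order asked, and still so for the second after the job is handed in, with the robot touching nothing.
It also fails if it takes over 72 s, if anything falls off the work surface, if the arm or the gripper's body presses on something with over 40 N, if the wrist force passes 120 N, or if a joint passes its speed limit or range.

## Robot

A 6-joint arm with a two-finger parallel gripper is mounted at the origin on the work surface. World frame = base frame: x ahead of the robot, y to its left, z up, the work surface at z = 0. Lengths are in m, angles in degrees, forces in N, time in s.
With the tool pointing down it reaches from about 0.25 to 0.725 m from the base axis. Payload 9.7 kg.
Tool frame: the origin (TCP) lies at the very end of the fingers, on their centre line; the grasp point (between the pads) lies tcp_to_grasp behind it (tcp_to_grasp is the distance from the TCP to the grasp point, in m); z points along the fingers, y is the direction in which the jaws open and shut (so a half turn about z gives the same grasp; the last joint's range is limited). The gripper opens to 85 mm and grips with 20 to 120 N. Pads are 22 mm wide; open, the fingers measure 114 mm over their backs; the gripper's body (76 mm by 85 mm) begins 54 mm behind the grasp point. The pads swing forward as they close: fully open they stand 13 mm farther back than shut.
Start: joints at [63.426, 4.979, 10.078, 95.1, 0, 90], TCP at [0.246, 0.492, 0.231] pointing down, gripper open.
Joint ranges: [-179.16, 179.16], [-48.56, 103.87], [-65.8, 70.77], [-126.05, 130.52], [-82.76, 87.17], [-180, 180]. Speed limits (degrees/s): [127.2, 127.2, 147.25, 180, 180, 180].

## Interface

Orientations are given as [roll, pitch, yaw] about the fixed x, y, z axes, in that order (R = Rz(yaw) Ry(pitch) Rx(roll)).
In Python, from workcell import * gives the robot as it stands. The module is installed in compiled form; this text tells all that it offers.
- The arm moves only by the shell command python3 -m pendant 'ROWS' [FORCE]. ROWS is JSON, a list of rows, each a list of 3 entries, a list of its own where there are three numbers: the opening in per cent of the stroke, from 0 (shut) to 100 (fully open), then the shift along the world's x, y, z in mm, then the turn, a rotation vector about the world's x, y, z in degrees. A call has 1 to 20 rows; each row is the pose to reach, as a shift and turn from the pose measured when the call began; what a row does not reach only later rows make up. A row lasts 1/8 s, in which the tool goes at most 62.5 mm and 10.7 degrees, less where a joint would pass 70% of its speed; a pose out of reach is approached as far as the arm can. A call with a gripper value outside its range is refused whole. The fingers move at their own pace and stop on an object; FORCE is the grip in N (left out, the last holds). Time passes only in rows, so rows that repeat a pose let the fingers close. It gives the time, the measured TCP pose, the force and the opening at its end, in the units of the state.
- get_obs(): the state, without advancing time (a new reading comes with each control period).
- camera(name): name is "scene" or "top" or "wrist"; returns a dict with "img" (384x512x3 uint8, red, green, blue), "fx", "fy", "cx", "cy" (pixels), "cam_to_world" (4x4, takes a point from camera to world coordinates); the wrist camera has in their place "T_tool_cam" (4x4, takes a point from camera to tool coordinates, whose origin is the TCP and whose axes are the flange's). Camera axes: x right, y down, z forward; pixel columns grow to the right and rows downward; lengths in m; the calibration is good to about 2 mm. A picture is of the moment at which its call begins: read the wrist's pose just before it. There is no depth.
- job_done(): hands the job in, once; it reports no verdict.
Trained networks look in a picture, given as the dict that the camera call returned (one of the last four; its "shot" number tells which), for a name from the list of things; names that differ only in an ending like _2 or _b are one class to them, and where a whole thing is asked for, a point or a joint stands for the part that bears it (a point fixed in the world has none). Each returns a list of dicts, best first, with "confidence" (0 to 1); they miss things now and then, are a little off and sometimes report something else, mostly with a low value. They report only what shows in the picture. A call takes as long as a camera call.
- regions_of(picture, label): "region" (384x512 bool, what is visible of it).
- pinpoint(picture, label): "position" ([x, y, z] in m, in world coordinates, good to about 4 mm: a listed point, or the origin of a listed thing).
The state is a dict: "time": time; "q": joint angles; "qd": joint speeds; "joint_efforts": joint torques, N m; "ee_pos": TCP position; "tcp_rot": TCP orientation; "wrist_force": force on the tool from outside, world axes, zero at the start; "torque": the same for the moment, N m; "opening": finger opening in m.
Only numpy, scipy, OpenCV 4.12 (cv2) and the standard library are available. Lean on these libraries where they do the work, as an engineer would, in place of code of your own. Each camera call takes 0.05 s, during which the arm holds its last target. There are 200 camera calls.

## Working session

There is one attempt and no reset: what is moved stays moved. The work goes in short steps, Python scripts to look and compute and a shell command to move; the robot and the scene stay as the last step left them, time stands still between calls to the robot, and variables do not carry over. Pictures are saved under pics/ and viewed, about 8 in all and at most 12, crops included, and the job is handed in when it is done.

```bash
mkdir -p pics
cat > h.py <<'E'
from workcell import *
import numpy as np, cv2
def save(c,n): cv2.imwrite(f'pics/{n}.png',c['img'][:,:,::-1])
def pp(c,l,n=2):
    for d in pinpoint(c,l)[:n]: print(l,np.round(d['position'],4),round(d['confidence'],2))
E
python3 - <<'E'
from h import *
o=get_obs();print({k:np.round(v,3) for k,v in o.items()})
a=camera('top');b=camera('scene')
im=np.vstack([a['img'],b['img']]);im=np.hstack([a['img'],b['img']])
cv2.imwrite('pics/top.png',a['img'][:,:,::-1]);save(b,'scene')
for n,c in(('top',a),('scene',b)):
    print(n)
    for l in ['wheel_base','star_mark','post_top','guide_mouth','pin_head','glazed_cup','tape_roll','pink_stamp','purple_stamp','texture_roller']: pp(c,l,1)
E
```

```text
{'time': np.float64(0.0), 'q': array([63.425,  5.011, 10.033, 95.101, -0.   , 90.001]), 'qd': array([-0.068,  0.054,  0.119,  0.091, -0.027, -0.074]), 'joint_efforts': array([-1.0000e-03, -5.2038e+01,  4.6481e+01,  1.6000e-02, -0.0000e+00,
       -0.0000e+00]), 'ee_pos': array([0.246, 0.492, 0.231]), 'tcp_rot': array([-179.922,    0.   ,  153.425]), 'wrist_force': array([ 0.141, -0.857, -0.399]), 'torque': array([0.005, 0.018, 0.005]), 'opening': np.float64(0.085)}
top
wheel_base [ 5.37e-01  8.56e-02 -4.00e-04] 0.8
star_mark [0.6184 0.1316 0.0449] 0.7
post_top [0.4906 0.044  0.1101] 0.55
guide_mouth [ 0.5539 -0.0144  0.074 ] 0.64
pin_head [ 0.4659 -0.2275  0.0538] 0.39
glazed_cup [ 0.6022 -0.2587 -0.0025] 0.96
tape_roll [ 0.4567  0.371  -0.0024] 0.98
pink_stamp [ 0.4482 -0.3762 -0.0034] 0.59
purple_stamp [ 0.6421 -0.4396 -0.0041] 0.79
texture_roller [0.5932 0.4041 0.0025] 0.65
scene
wheel_base [ 0.5398  0.0835 -0.002 ] 0.75
star_mark [0.6227 0.1422 0.042 ] 0.62
post_top [0.488  0.0456 0.1111] 0.97
guide_mouth [ 0.5521 -0.0077  0.0724] 0.7
pin_head [ 0.4639 -0.2308  0.0551] 0.59
glazed_cup [ 0.6031 -0.2611  0.0019] 0.8
tape_roll [4.561e-01 3.696e-01 4.000e-04] 0.72
pink_stamp [ 0.446  -0.3774  0.0006] 0.55
purple_stamp [0.4874 0.0477 0.113 ] 0.22
texture_roller [0.5921 0.3986 0.0024] 0.74
```

View pics/top.png

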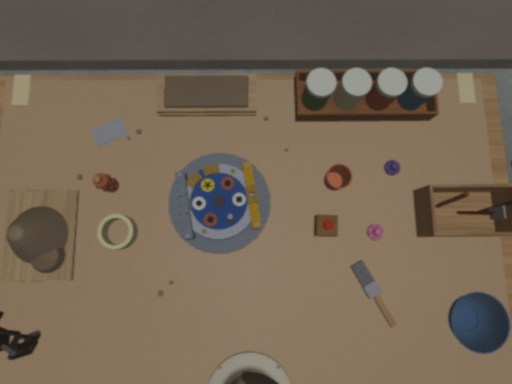

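View pics/scene.png

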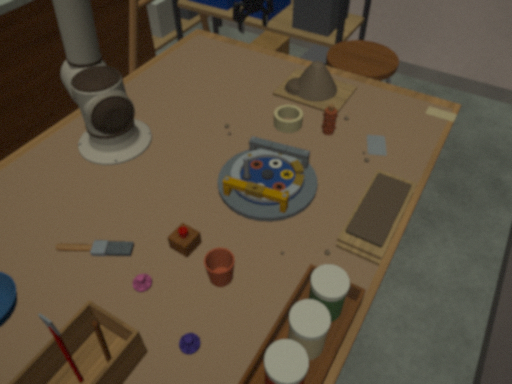

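The top view shows the wheel at (220,203), the yellow bridge to its right at (252,195), the star die at (207,185), the post at about (230,216) and the pin stand at (327,225). The scene view agrees. The wheel must turn clockwise by about 113°. Next I'll go above the wheel for a closer look.

```bash
python3 -m pendant '[[100,[60,-60,50],[0,0,-5]],[100,[100,-120,100],[0,0,-10]],[100,[140,-180,100],[0,0,-15]],[100,[170,-240,100],[0,0,-20]],[100,[195,-300,100],[0,0,-23]],[100,[210,-360,100],[0,0,-23]],[100,[220,-410,100],[0,0,-23]],[100,[224,-422,100],[0,0,-23]],[100,[224,-422,100],[0,0,-23]],[100,[224,-422,100],[0,0,-23]]]' 20
python3 - <<'E'
from h import *
import workcell; print([n for n in dir(workcell) if n[0]!='_'], getattr(workcell,'tcp_to_grasp',None))
o=get_obs();print({k:np.round(o[k],3) for k in('time','q','ee_pos','tcp_rot','wrist_force')})
c=camera('wrist');save(c,'w1');print(np.round(c['T_tool_cam'],3),c['fx'],c['cx'],c['cy'])
for l in ['wheel_base','star_mark','post_top','guide_mouth','pin_head']: pp(c,l,2)
E
```

```text
time: 2.35
ee_pos: [0.4701, 0.0697, 0.3313]
tcp_rot: [180.0, -0.0, 130.3]
wrist_force: [0.6, -0.5, 0.1]
opening: 0.0856
['PlanningError', 'camera', 'get_obs', 'job_done', 'pinpoint', 'regions_of', 'tcp_to_grasp'] 0.0187
{'time': np.float64(2.35), 'q': array([ 8.42200e+00, -1.69600e+00,  1.46540e+01,  1.06351e+02,
        1.70000e-02,  5.80800e+01]), 'ee_pos': array([0.47 , 0.07 , 0.331]), 'tcp_rot': array([ 1.79991e+02, -1.40000e-02,  1.30343e+02]), 'wrist_force': array([ 0.586, -0.491,  0.083])}
[[-0.001 -0.951 -0.31   0.079]
 [ 1.    -0.001 -0.001  0.001]
 [ 0.001 -0.31   0.951 -0.142]
 [ 0.     0.     0.     1.   ]] 322.41191465568244 254.97628140437942 190.58006194038046
wheel_base [0.5371 0.085  0.002 ] 0.71
star_mark [0.6184 0.1376 0.0434] 0.96
post_top [0.4917 0.0489 0.112 ] 0.59
guide_mouth [ 0.5529 -0.012   0.0746] 0.97
guide_mouth [0.4908 0.048  0.1122] 0.27
```

View pics/w1.png

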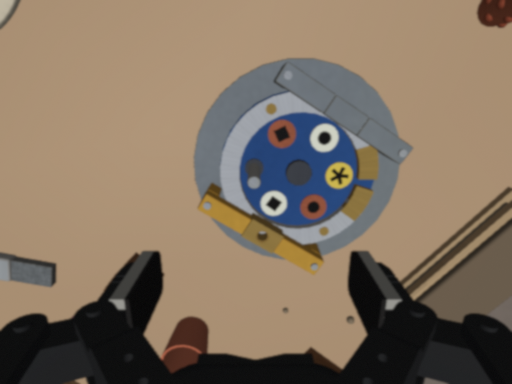

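The wheel is seen close up: the guide hole is at about (262,236) and the post at (254,183). The brass plates sit either side of the slot gap at about (366,184), next to the star die at (340,175).

```bash
cat >> h.py <<'E'
from scipy.spatial.transform import Rotation as R
def camT(c,o):
    if 'cam_to_world' in c: return c['cam_to_world']
    T=np.eye(4);T[:3,:3]=R.from_euler('xyz',o['tcp_rot'],degrees=True).as_matrix();T[:3,3]=o['ee_pos'];return T@c['T_tool_cam']
def ray(c,T,u,v,z):
    d=T[:3,:3]@[(u-c['cx'])/c['fx'],(v-c['cy'])/c['fy'],1];p=T[:3,3];return p+d*(z-p[2])/d[2]
E
python3 - <<'E'
from h import *
o=get_obs();c=camera('wrist');T=camT(c,o)
for n,u,v,z in [('guide',262,236,.076),('slot',366,184,.046),('post',254,183,.11),('hub',299,172,.036)]: print(n,np.round(ray(c,T,u,v,z),4))
a=cv2.resize(c['img'][50:280,180:420],None,fx=2.5,fy=2.5,interpolation=cv2.INTER_CUBIC);cv2.imwrite('pics/w1c.png',a[:,:,::-1])
E
python3 -m pendant '[[100,[0,-60,0],[0,0,0]],[100,[0,-120,-20],[0,0,0]],[100,[-20,-180,-50],[0,0,0]],[100,[-40,-240,-80],[0,0,0]],[100,[-45,-290,-110],[0,0,0]],[100,[-45,-299,-130],[0,0,0]],[100,[-45,-299,-130],[0,0,0]],[100,[-45,-299,-130],[0,0,0]]]'
python3 - <<'E'
from h import *
o=get_obs();c=camera('wrist');save(c,'w2');T=camT(c,o);print(o['q'],o['ee_pos'])
pp(c,'pin_head')
r=regions_of(c,'pin_head')
for d in r[:2]:
    v,u=np.nonzero(d['region']);print(d['confidence'],len(u),u.mean(),v.mean(),np.round(ray(c,T,u.mean(),v.mean(),.058),4))
hsv=cv2.cvtColor(c['img'],cv2.COLOR_RGB2HSV)
E
```

```text
guide [ 0.5519 -0.0105  0.076 ]
slot [0.6196 0.1324 0.046 ]
post [0.4884 0.0476 0.11  ]
hub [0.5401 0.0836 0.036 ]
time: 3.7
ee_pos: [0.4253, -0.2275, 0.2023]
tcp_rot: [180.0, 0.0, 130.6]
wrist_force: [-0.5, -0.2, 0.7]
opening: 0.0854
[-2.81546979e+01 -4.83767977e+00 -2.96998862e+00  9.18200059e+01
  1.67565350e-02  2.12792754e+01] [ 0.42525157 -0.22749063  0.20229294]
pin_head [ 0.4684 -0.226   0.054 ] 0.74
0.86 641 287.59282371294853 200.58658346333854 [ 0.4645 -0.2257  0.058 ]
```

View pics/w2.png

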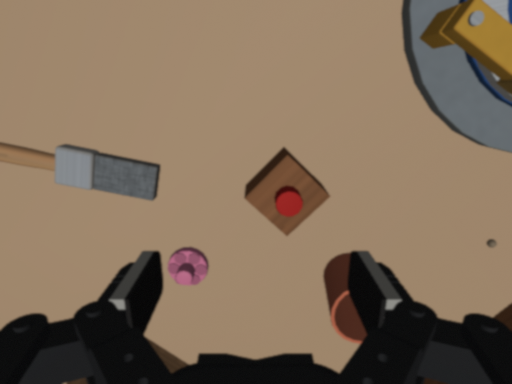

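View pics/w1c.png

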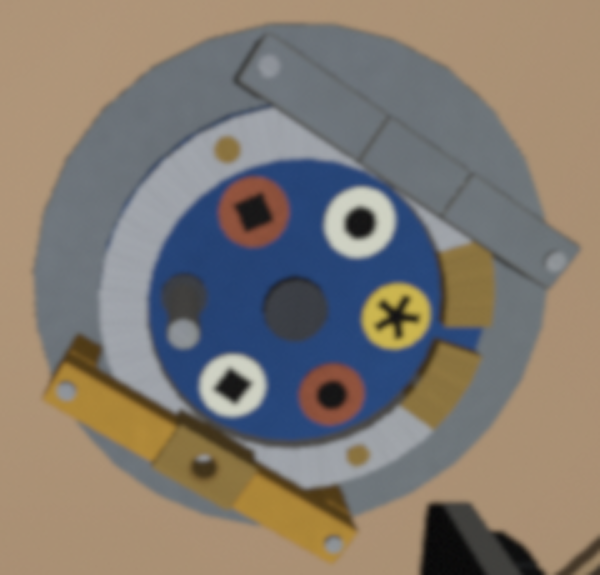

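The pin head sits on the stand at pixel (288,201). The crop shows the slot gap at full-frame (364,184), the post top at (253,183) and the guide at (261,236), all consistent with the networks. I'll grasp the pin.

```bash
python3 -m pendant '[[100,[25,1,-40],[0,0,0]],[100,[41,1,-90],[0,0,0]],[100,[41,1,-125],[0,0,0]],[100,[41,1,-145],[0,0,0]],[100,[41,1,-155],[0,0,0]],[100,[41,1,-155],[0,0,0]],[0,[41,1,-155],[0,0,0]],[0,[41,1,-155],[0,0,0]],[0,[41,1,-155],[0,0,0]],[0,[41,1,-155],[0,0,0]],[0,[41,1,-155],[0,0,0]],[0,[41,1,-155],[0,0,0]],[0,[41,1,-155],[0,0,0]]]' 35
```

```text
time: 5.48
ee_pos: [0.4668, -0.2266, 0.0482]
tcp_rot: [179.9, 0.1, 130.6]
wrist_force: [-1.7, 0.6, 5.9]
opening: 0.0245
```

```bash
python3 -m pendant '[[0,[0,0,15],[0,0,0]],[0,[0,0,45],[0,0,0]],[0,[0,0,90],[0,0,0]],[0,[5,25,125],[0,0,0]],[0,[20,70,125],[0,0,0]],[0,[40,120,125],[0,0,0]],[0,[65,165,125],[0,0,0]],[0,[80,185,125],[0,0,0]],[0,[80,185,125],[0,0,0]],[0,[80,185,125],[0,0,0]]]'
python3 - <<'E'
from h import *
o=get_obs();c=camera('wrist');save(c,'w3');T=camT(c,o);print(np.round(o['ee_pos'],4),o['wrist_force'],o['opening'])
pp(c,'guide_mouth');pp(c,'pin_head');pp(c,'lock_pin')
s=camera('scene');pp(s,'pin_head');pp(s,'lock_pin');pp(s,'guide_mouth')
E
```

```text
time: 6.72
ee_pos: [0.5465, -0.0419, 0.1735]
tcp_rot: [179.9, 0.1, 130.6]
wrist_force: [0.3, -0.9, -0.6]
opening: 0.0248
[ 0.5465 -0.0419  0.1735] [ 0.30880724 -0.87698767 -0.63012649] 0.02478925325205519
guide_mouth [ 0.5529 -0.0116  0.0737] 0.69
pin_head [ 0.5489 -0.0413  0.1788] 0.84
lock_pin [ 0.5493 -0.0431  0.1275] 0.64
pin_head [ 0.5457 -0.0455  0.1802] 0.54
lock_pin [ 0.5465 -0.0437  0.131 ] 0.48
guide_mouth [ 0.5504 -0.0089  0.0756] 0.71
guide_mouth [ 0.4532  0.3654 -0.0009] 0.47
```

View pics/w3.png

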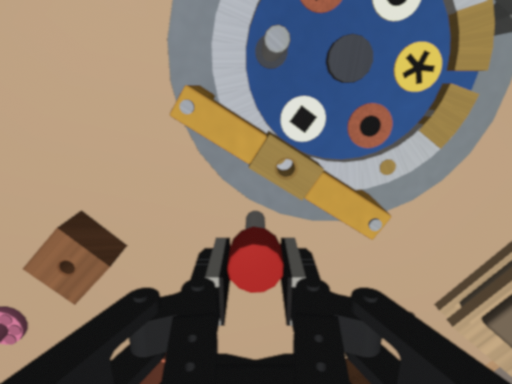

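The pin hangs straight down from the jaws: head at (256,262), foot near (256,215). The stand is empty, and the guide hole is at (287,166).

Run:
```python
from h import *
o=get_obs();c=camera('wrist');T=camT(c,o)
print('guide',np.round(ray(c,T,286.5,166,.076),4))
print('head top',np.round(ray(c,T,256,267,.19),4),'foot',np.round(ray(c,T,256,220,.13),4), 'tcp',np.round(o['ee_pos'],4))
a=cv2.resize(c['img'][120:300,200:340],None,fx=4,fy=3.3,interpolation=cv2.INTER_CUBIC);cv2.imwrite('pics/w3c.png',a[:,:,::-1])
```

```text
guide [ 0.5517 -0.0104  0.076 ]
head top [ 0.5454 -0.0393  0.19  ] foot [ 0.5477 -0.0417  0.13  ] tcp [ 0.5466 -0.042   0.1732]
```

View pics/w3c.png

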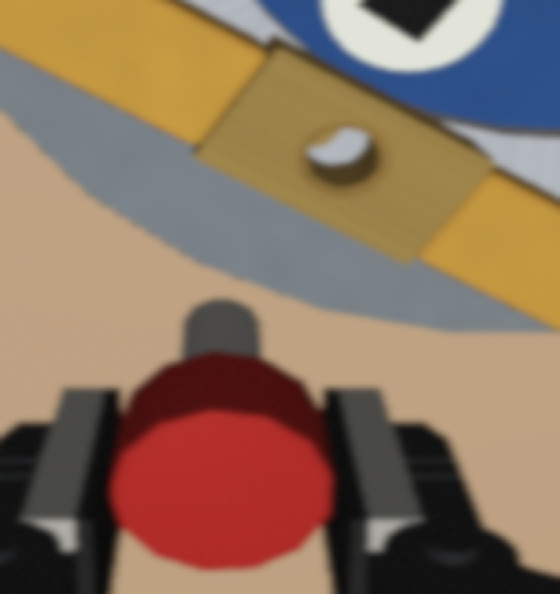

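```bash
python3 -m pendant '[[0,[4.5,30,0],[0,0,0]],[0,[4.5,30,-25],[0,0,0]],[0,[4.5,30,-43],[0,0,0]],[0,[4.5,30,-43],[0,0,0]],[0,[4.5,30,-43],[0,0,0]]]'
python3 - <<'E'
from h import *
o=get_obs();c=camera('wrist');T=camT(c,o);print(np.round(o['ee_pos'],4),o['wrist_force'])
a=c['img'][150:330,170:340];b=camera('scene')['img'][160:220,210:290]
a=cv2.resize(a,(510,540),interpolation=cv2.INTER_CUBIC);b=cv2.resize(b,(285,540)if 0 else (285,214),interpolation=cv2.INTER_CUBIC)
f=np.zeros((540,795,3),np.uint8);f[:,:510]=a;f[:214,510:]=b
cv2.imwrite('pics/w4.png',f[:,:,::-1])
E
```

```text
time: 7.8
ee_pos: [0.5513, -0.0121, 0.1309]
tcp_rot: [179.9, 0.2, 130.6]
wrist_force: [-0.2, -0.2, 0.3]
opening: 0.0246
[ 0.5513 -0.0121  0.1309] [-0.16883301 -0.22094812  0.26064916]
```

View pics/w4.png

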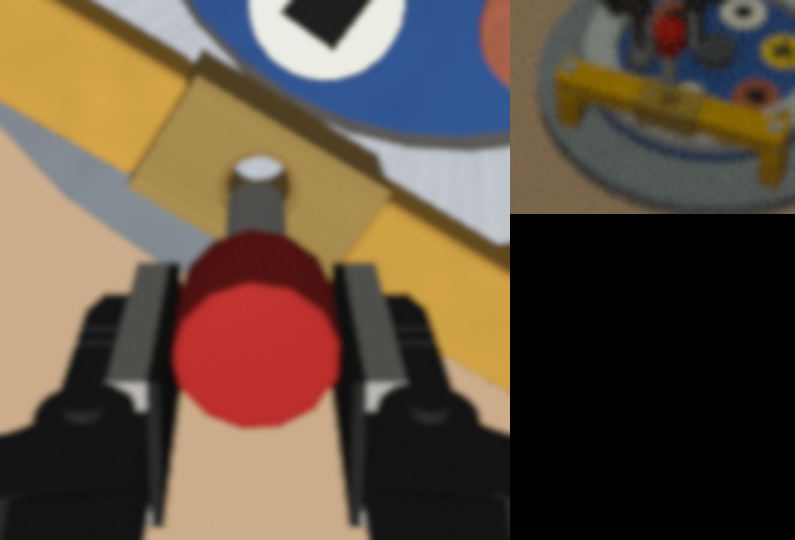

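Run:
```python
from h import *
o=get_obs();c=camera('wrist');T=camT(c,o);p=o['ee_pos']
print(np.round(ray(c,T,256.3,211,.076)-p,4)*1e3)
R3=T[:3,:3]
def proj(x):
    q=R3.T@(np.array(x)-T[:3,3]);return q[0]/q[2]*c['fx']+c['cx'],q[1]/q[2]*c['fy']+c['cy']
tx=np.array([np.cos(np.radians(130.6)),np.sin(np.radians(130.6)),0])
fz=p[2]+.0068-.05
f=np.array([p[0],p[1],fz]);print('foot',proj(f),proj(f+.006*tx),'head far edge',proj(f+[0,0,.06]+.013*tx),'near',proj(f+[0,0,.06]-.013*tx))
m=np.array([p[0],p[1],.076]);print('hole if aligned',proj(m),proj(m+.007*tx))
```

```text
[  0.5   1.3 -55.2]
foot (np.float64(254.39781014323512), np.float64(219.20467162721226)) (np.float64(254.37443834308962), np.float64(210.23612464457935)) head far edge (np.float64(254.23535892701284), np.float64(246.65108085320747)) near (np.float64(254.38055656355053), np.float64(297.4161469795413))
hole if aligned (np.float64(254.4096989774172), np.float64(211.95319096619153)) (np.float64(254.38399455414208), np.float64(201.9660047666364))
```

```bash
python3 -m pendant '[[0,[0.5,0.4,-6],[0,0,0]],[0,[0.5,0.4,-10],[0,0,0]],[0,[0.5,0.4,-13],[0,0,0]],[0,[0.5,0.4,-16],[0,0,0]],[0,[0.5,0.4,-19],[0,0,0]],[0,[0.5,0.4,-19],[0,0,0]]]'
```

```text
time: 8.7
ee_pos: [0.5521, -0.0117, 0.1119]
tcp_rot: [179.9, 0.2, 130.6]
wrist_force: [-0.6, -1.5, -1.8]
opening: 0.0242
```

```bash
python3 -m pendant '[[0,[0,0,-4],[0,0,0]],[0,[0,0,-8],[0,0,0]],[0,[0,0,-12],[0,0,0]],[0,[0,0,-16],[0,0,0]],[0,[0,0,-18],[0,0,0]],[0,[0,0,-19],[0,0,0]],[0,[0,0,-19],[0,0,0]]]'
```

```text
time: 9.57
ee_pos: [0.5521, -0.0117, 0.0929]
tcp_rot: [179.9, 0.2, 130.6]
wrist_force: [1.6, -1.5, -1.0]
opening: 0.0245
```

```bash
python3 -m pendant '[[0,[0,0,-2],[0,0,0]],[0,[0,0,-2],[0,0,0]],[55,[0,0,-2],[0,0,0]],[55,[0,0,-2],[0,0,0]],[55,[0,0,-2],[0,0,0]],[55,[0,0,-2],[0,0,0]],[55,[0,0,10],[0,0,0]],[55,[0,0,50],[0,0,0]],[55,[-30,20,95],[0,0,0]],[55,[-62,40,95],[0,0,10]],[55,[-62,40,95],[0,0,10]],[55,[-62,40,95],[0,0,10]]]'
python3 - <<'E'
from h import *
o=get_obs();c=camera('wrist');save(c,'w5');print(np.round(o['ee_pos'],4),o['wrist_force'])
pp(c,'pin_head');pp(c,'guide_mouth');pp(c,'post_top');pp(c,'star_mark');pp(c,'wheel_base')
s=camera('scene');pp(s,'pin_head');pp(s,'post_top')
E
```

```text
time: 11.08
ee_pos: [0.4905, 0.0282, 0.1884]
tcp_rot: [179.9, 0.2, 140.5]
wrist_force: [-0.2, 0.5, 0.8]
opening: 0.047
[0.4905 0.0282 0.1884] [-0.18321074  0.46579489  0.84525187]
pin_head [ 0.5559 -0.0155  0.0963] 0.85
guide_mouth [ 0.5524 -0.0107  0.0725] 0.97
post_top [0.4896 0.0479 0.1096] 0.93
post_top [0.6152 0.1354 0.046 ] 0.43
star_mark [0.6145 0.1365 0.0456] 0.86
star_mark [ 0.555  -0.011   0.0748] 0.22
wheel_base [0.5351 0.0838 0.002 ] 0.64
pin_head [ 0.5528 -0.0113  0.0982] 0.56
post_top [0.4918 0.0454 0.1114] 0.71
```

View pics/w5.png

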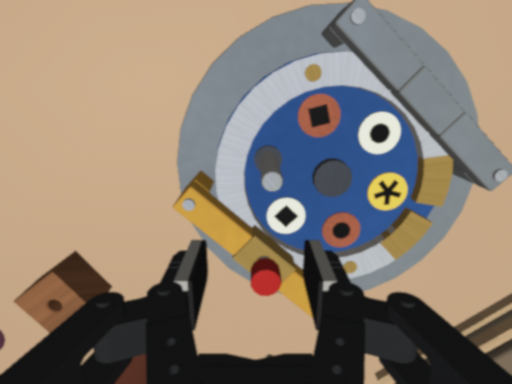

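The pin stands upright in the guide, with its head at (266,278) and z about 0.097. The post top is at (272,181). Now I'll cage the post, jaws along the tangent.

```bash
python3 -m pendant '[[55,[-1,19,0],[0,0,10]],[55,[-1,19,0],[0,0,20]],[55,[-1,19,0],[0,0,30]],[55,[-1,19,0],[0,0,40]],[55,[-1,19,0],[0,0,50]],[55,[-1,19,-10],[0,0,60]],[55,[-1,19,-40],[0,0,70]],[55,[-1,19,-70],[0,0,75]],[55,[-1,19,-95],[0,0,75]],[55,[-1,19,-106],[0,0,75]],[55,[-1,19,-106],[0,0,75]],[25,[-1,19,-106],[0,0,75]],[25,[-1,19,-106],[0,0,75]],[25,[-1,19,-106],[0,0,75]],[25,[-1,19,-106],[0,0,75]]]' 20
python3 - <<'E'
from h import *
import json
o=get_obs();c=camera('wrist');save(c,'w6');print(np.round(o['ee_pos'],4),o['q'],o['opening'],o['torque'])
pp(c,'pin_head');pp(c,'post_top');pp(c,'wheel_base')
# rows helper
C=np.array([.539,.083]);r=.062
p=o['ee_pos'][:2];print('rad',np.hypot(*(p-C)),np.degrees(np.arctan2(*(p-C)[::-1]))%360)
E
```

```text
time: 13.4
ee_pos: [0.4893, 0.0471, 0.0819]
tcp_rot: [179.9, 0.2, -144.5]
wrist_force: [-0.2, 0.0, -0.4]
opening: 0.0211
[0.4893 0.0471 0.0819] [  5.40152299  -3.40389143 -14.91669017  78.3591282    0.17208022
 -30.13391025] 0.021137580216260606 [-0.0201284  -0.07825871  0.04037264]
pin_head [ 0.5557 -0.0105  0.0974] 0.92
post_top [0.4903 0.0443 0.111 ] 0.78
wheel_base [0.5376 0.0845 0.0007] 0.83
rad 0.06127773682171872 215.83212962583713
```

View pics/w6.png

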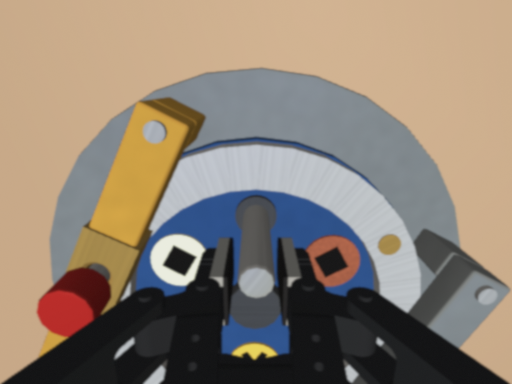

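The post top at (256,282) sits between the jaws, with the pin in the guide at (75,300). I'll compute the arc waypoints.

Run:
```python
import numpy as np
C=np.array([539,83]);p=np.array([489.3,47.1]);a0=215.8
for a in range(5,115,5):
    t=np.radians(a0-a);print(-a,np.round(C+61.5*np.array([np.cos(t),np.sin(t)])-p,1).tolist())
```

```text
-5 [-3.1, 4.4]
-10 [-5.7, 9.1]
-15 [-7.8, 14.1]
-20 [-9.5, 19.2]
-25 [-10.7, 24.4]
-30 [-11.5, 29.7]
-35 [-11.8, 35.0]
-40 [-11.6, 40.4]
-45 [-11.0, 45.7]
-50 [-9.9, 51.0]
-55 [-8.4, 56.1]
-60 [-6.4, 61.1]
-65 [-4.0, 65.9]
-70 [-1.2, 70.5]
-75 [2.0, 74.8]
-80 [5.6, 78.8]
-85 [9.5, 82.5]
-90 [13.7, 85.8]
-95 [18.2, 88.7]
-100 [22.9, 91.3]
-105 [27.9, 93.4]
-110 [33.0, 95.1]
```

```bash
python3 -m pendant '[[25,[-1.5,2.2,0],[0,0,-2.5]],[25,[-3.1,4.4,0],[0,0,-5]],[25,[-5.7,9.1,0],[0,0,-10]],[25,[-7.8,14.1,0],[0,0,-15]],[25,[-9.5,19.2,0],[0,0,-20]],[25,[-10.7,24.4,0],[0,0,-25]],[25,[-11.5,29.7,0],[0,0,-30]],[25,[-11.8,35,0],[0,0,-35]],[25,[-11.6,40.4,0],[0,0,-40]],[25,[-11,45.7,0],[0,0,-45]],[25,[-9.9,51,0],[0,0,-50]]]'
python3 - <<'E'
from h import *
o=get_obs();c=camera('wrist');print(np.round(o['ee_pos'],4),o['opening'],o['torque'])
pp(c,'pin_head');pp(c,'post_top');pp(c,'wheel_base');s=camera('top');pp(s,'star_mark');pp(s,'post_top')
E
```

```text
time: 14.98
ee_pos: [0.4797, 0.0975, 0.0817]
tcp_rot: [180.0, 0.2, 165.3]
wrist_force: [1.5, -5.7, -0.5]
opening: 0.0212
[0.4797 0.0975 0.0817] 0.021174250435362058 [-0.95396937 -0.41354595  0.04843007]
post_top [0.4824 0.0969 0.1087] 0.94
wheel_base [ 0.5375  0.0827 -0.0014] 0.69
star_mark [0.6332 0.0549 0.043 ] 0.7
star_mark [ 0.4483 -0.3747 -0.0011] 0.16
post_top [0.4801 0.0955 0.1075] 0.94
```

```bash
python3 -m pendant '[[25,[1.2,5.7,0],[0,0,-5]],[25,[3.2,10.7,0],[0,0,-10]],[25,[5.6,15.5,0],[0,0,-15]],[25,[8.4,20.1,0],[0,0,-20]],[25,[11.6,24.4,0],[0,0,-25]],[25,[15.2,28.4,0],[0,0,-30]],[25,[19.1,32.1,0],[0,0,-35]],[25,[23.3,35.4,0],[0,0,-40]],[25,[25.5,36.9,0],[0,0,-42.5]],[25,[27.8,38.3,0],[0,0,-45]],[25,[27.8,38.3,0],[0,0,-45]]]'
python3 - <<'E'
from h import *
o=get_obs();c=camera('wrist');save(c,'w7');print(np.round(o['ee_pos'],4),o['opening'],o['torque'])
C=np.array([.539,.083]);p=o['ee_pos'][:2];print('rad',np.hypot(*(p-C)),np.degrees(np.arctan2(*(p-C)[::-1]))%360)
pp(c,'pin_head');pp(c,'star_mark');pp(c,'post_top');s=camera('top');pp(s,'star_mark');pp(s,'post_top');pp(s,'pin_head');s=camera('scene');pp(s,'pin_head');pp(s,'star_mark');save(s,'s7')
E
```

```text
time: 16.7
ee_pos: [0.5068, 0.1359, 0.0815]
tcp_rot: [180.0, 0.2, 120.6]
wrist_force: [-1.0, -2.2, 0.7]
opening: 0.0215
[0.5068 0.1359 0.0815] 0.02149643465145917 [-0.52418281  0.15643582  0.05823868]
rad 0.0619682192810647 121.34458136496062
post_top [0.5055 0.1357 0.1127] 0.96
star_mark [ 0.5899 -0.0017  0.0435] 0.67
post_top [0.5093 0.1342 0.1128] 0.86
post_top [ 0.5923 -0.0043  0.0453] 0.22
pin_head [ 0.5557 -0.0122  0.0958] 0.38
pin_head [0.5935 0.404  0.0057] 0.21
pin_head [ 0.5556 -0.0162  0.0991] 0.41
star_mark [0.5953 0.0069 0.0449] 0.95
```

View pics/w7.png

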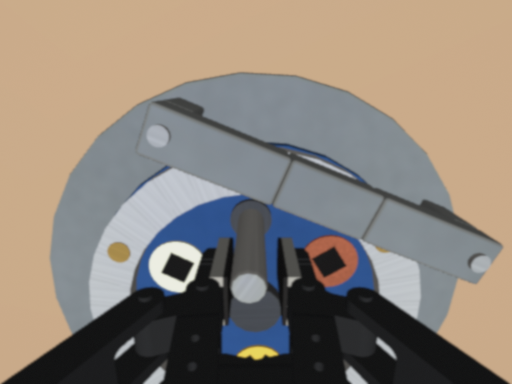

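Jaws and post are at (250,270) beside the grey bridge, which they clear. The post trails at about 123.7°. Next is a little coarse travel, plus a check that watches the pin head's height in the scene view.

```bash
cat >> h.py <<'E'
def projw(c,x):
    M=np.linalg.inv(c['cam_to_world']);q=M[:3,:3]@np.array(x)+M[:3,3];return q[0]/q[2]*c['fx']+c['cx'],q[1]/q[2]*c['fy']+c['cy']
def check(th0=None):
    o=get_obs();c=camera('scene');u,v=projw(c,[.5525,-.0117,.091]);u,v=int(round(u)),int(round(v))
    w=c['img'][v-14:v+15,u-14:u+15].astype(float);m=(w[...,0]>90)&(w[...,1]<.45*w[...,0])&(w[...,2]<.45*w[...,0])
    vv,uu=np.nonzero(m);C=np.array([.539,.083]);d=o['ee_pos'][:2]-C
    th=np.degrees(np.arctan2(d[1],d[0]));t=np.array([np.sin(np.radians(th)),-np.cos(np.radians(th))])
    print('t %.2f th %.2f rad %.1f Ftan %.1f Fz %.1f | red n=%d u %.2f v %.2f bottom %s'%(o['time'],th,np.hypot(*d)*1e3,-o['wrist_force'][:2]@t,o['wrist_force'][2],len(uu),uu.mean()+u-14,vv.mean()+v-14,vv.max()+v-14 if len(vv) else 0))
    return c
def way(n,step,th,rad=61.9,th2=None):
    C=np.array([539,83]);o=get_obs();p=o['ee_pos'][:2]*1e3
    for i in range(1,n+1):
        a=np.radians(th-i*step);print(i,np.round(C+rad*np.array([np.cos(a),np.sin(a)])-p,1).tolist(),round(-i*step,2))
E
python3 - <<'E'
from h import *
c=check();print(projw(c,[.5525,-.0117,.096]),projw(c,[.5525,-.0117,.086]));way(4,2.7,121.3)
E
```

```text
t 17.25 th 121.29 rad 62.1 Ftan 3.3 Fz 0.4 | red n=42 u 255.29 v 180.57 bottom 183
(np.float64(254.24627837849565), np.float64(181.7130919253669)) (np.float64(254.28424941945468), np.float64(184.28697623639673))
1 [2.6, 1.3] -2.7
2 [5.2, 2.6] -5.4
3 [7.8, 3.9] -8.1
4 [10.5, 4.9] -10.8
```

```bash
python3 -m pendant '[[25,[1.3,0.7,0],[0,0,-1.4]],[25,[2.6,1.3,0],[0,0,-2.7]],[25,[4,2,0],[0,0,-4]],[25,[5.2,2.6,0],[0,0,-5.4]],[25,[6.5,3.3,0],[0,0,-6.8]],[25,[7.8,3.9,0],[0,0,-8.1]],[25,[9.2,4.4,0],[0,0,-9.5]],[25,[10.5,4.9,0],[0,0,-10.8]]]'
python3 - <<'E'
from h import *
check();way(8,0.6,110.5)
E
```

```text
time: 18.3
ee_pos: [0.5174, 0.141, 0.0815]
tcp_rot: [179.9, 0.2, 109.7]
wrist_force: [-2.8, -3.8, -0.1]
opening: 0.0209
t 18.30 th 110.46 rad 61.9 Ftan 3.9 Fz -0.1 | red n=42 u 255.14 v 180.40 bottom 183
1 [0.4, 0.1] -0.6
2 [1.0, 0.3] -1.2
3 [1.6, 0.5] -1.8
4 [2.2, 0.7] -2.4
5 [2.8, 0.9] -3.0
6 [3.5, 1.1] -3.6
7 [4.1, 1.3] -4.2
8 [4.7, 1.5] -4.8
```

Now the fine steps, checking force and head height after each.

```bash
python3 -m pendant '[[25,[0.6,0.2,0],[0,0,-0.6]],[25,[1.1,0.4,0],[0,0,-1.2]],[25,[1.7,0.6,0],[0,0,-1.8]],[25,[1.7,0.6,0],[0,0,-1.8]]]' | grep force
python3 -c "
from h import *
check()"
python3 -m pendant '[[25,[0.6,0.2,0],[0,0,-0.6]],[25,[1.1,0.4,0],[0,0,-1.2]],[25,[1.7,0.6,0],[0,0,-1.8]],[25,[1.7,0.6,0],[0,0,-1.8]]]' |grep force
python3 -c "
from h import *
check();way(3,.6,106.9)"
```

```text
wrist_force: [-2.3, -3.6, -0.1]
t 18.85 th 108.52 rad 62.0 Ftan 3.4 Fz -0.1 | red n=42 u 255.33 v 180.48 bottom 183
wrist_force: [-2.4, -2.6, 0.0]
t 19.40 th 106.78 rad 62.1 Ftan 3.0 Fz 0.0 | red n=43 u 255.16 v 180.40 bottom 183
1 [0.5, -0.0] -0.6
2 [1.2, 0.1] -1.2
3 [1.8, 0.3] -1.8
```

```bash
python3 -m pendant '[[25,[0.6,0.1,0],[0,0,-0.6]],[25,[1.2,0.2,0],[0,0,-1.2]],[25,[1.2,0.2,0],[0,0,-1.2]]]' | grep force
python3 -c "
from h import *
check()"
```

```text
wrist_force: [-3.7, -1.8, 0.6]
t 19.82 th 105.59 rad 62.1 Ftan 4.0 Fz 0.6 | red n=43 u 255.42 v 180.44 bottom 183
```

```bash
python3 -m pendant '[[25,[0.6,0.1,0],[0,0,-0.6]],[25,[1.2,0.2,0],[0,0,-1.2]],[25,[1.2,0.2,0],[0,0,-1.2]]]' | grep force
python3 -c "
from h import *
check()"
```

```text
wrist_force: [-1.8, -1.5, -0.1]
t 20.25 th 104.30 rad 62.1 Ftan 2.1 Fz -0.1 | red n=43 u 255.12 v 180.47 bottom 183
```

```bash
python3 -m pendant '[[25,[0.6,0.1,0],[0,0,-0.6]],[25,[1.2,0.2,0],[0,0,-1.2]],[25,[1.2,0.2,0],[0,0,-1.2]]]' | grep force
python3 -c "
from h import *
check()"
```

```text
wrist_force: [-2.1, -1.4, 0.1]
t 20.68 th 103.12 rad 62.1 Ftan 2.3 Fz 0.1 | red n=45 u 255.16 v 180.31 bottom 183
```

```bash
python3 -c "
from h import *
s=camera('scene');pp(s,'star_mark');s=camera('top');pp(s,'star_mark');pp(s,'post_top')"
```

```text
star_mark [ 0.5693 -0.0057  0.0441] 0.75
star_mark [ 0.5656 -0.0148  0.0435] 0.76
post_top [0.5268 0.1381 0.1119] 0.67
```

```bash
python3 -m pendant '[[25,[0.6,0.1,0],[0,0,-0.6]],[25,[1.2,0.2,0],[0,0,-1.2]],[25,[1.2,0.2,0],[0,0,-1.2]]]' | grep force
python3 -c "
from h import *
check()"
```

```text
wrist_force: [-3.7, -1.0, 0.6]
t 21.35 th 101.96 rad 62.0 Ftan 3.8 Fz 0.6 | red n=46 u 255.07 v 180.41 bottom 183
```

```bash
python3 -m pendant '[[25,[0.6,0.1,0],[0,0,-0.6]],[25,[1.2,0.2,0],[0,0,-1.2]],[25,[1.2,0.2,0],[0,0,-1.2]]]' | grep force
python3 -c "
from h import *
check()"
```

```text
wrist_force: [-2.0, -0.8, 0.6]
t 21.77 th 100.73 rad 62.0 Ftan 2.1 Fz 0.6 | red n=47 u 255.09 v 180.49 bottom 184
```

```bash
python3 -m pendant '[[25,[0.6,0.1,0],[0,0,-0.6]],[25,[1.2,0.2,0],[0,0,-1.2]],[25,[1.2,0.2,0],[0,0,-1.2]]]' | grep force
python3 -c "
from h import *
check()"
```

```text
wrist_force: [-3.1, -0.8, -0.3]
t 22.20 th 99.54 rad 62.0 Ftan 3.2 Fz -0.3 | red n=45 u 254.24 v 182.24 bottom 185
```

```bash
python3 -c "
from h import *
c=camera('scene');u,v=projw(c,[.5525,-.0117,.091]);u,v=int(u),int(v);a=cv2.resize(c['img'][v-35:v+35,u-45:u+45],None,fx=6,fy=6,interpolation=cv2.INTER_CUBIC);cv2.imwrite('pics/s8.png',a[:,:,::-1])"
```

```text
(no output)
```

View pics/s8.png

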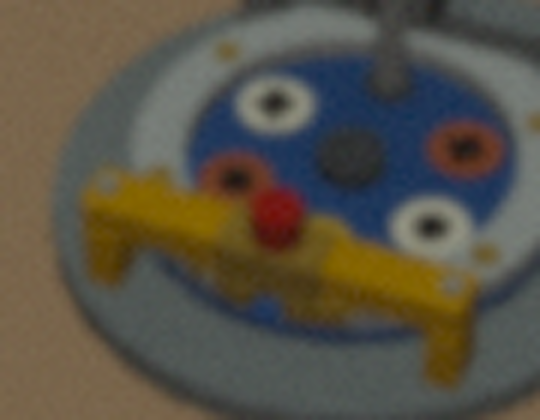

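The scene view shows the red head at crop (277,218), now lower against the block. Its centroid jumped down 1.8 px while the push force stayed at sliding friction. It may have caught, so I'll stop pushing, let go and look from close by.

```bash
python3 -m pendant '[[50,[0,0,0],[0,0,0]],[50,[0,0,0],[0,0,0]],[50,[0,0,0],[0,0,0]],[50,[0,0,20],[0,0,0]],[50,[0,0,60],[0,0,0]],[50,[0,0,100],[0,0,0]],[50,[10,-40,108],[0,0,0]],[50,[16,-84,108],[0,0,0]],[50,[16,-84,108],[0,0,0]],[50,[16,-84,108],[0,0,0]]]'
python3 - <<'E'
from h import *
check()
o=get_obs();c=camera('wrist');T=camT(c,o);print(np.round(o['ee_pos'],4))
pp(c,'pin_head');pp(c,'lock_pin');pp(c,'guide_mouth');pp(c,'star_mark');pp(c,'post_top')
q=np.linalg.inv(T)@[.5525,-.0117,.08,1];u,v=q[0]/q[2]*c['fx']+c['cx'],q[1]/q[2]*c['fy']+c['cy'];print(u,v)
save(c,'w9')
E
```

```text
time: 23.55
ee_pos: [0.5447, 0.0603, 0.1894]
tcp_rot: [179.9, 0.1, 98.9]
wrist_force: [0.1, -0.5, 0.2]
opening: 0.0428
t 23.55 th -75.85 rad 23.4 Ftan -0.1 Fz 0.2 | red n=46 u 254.20 v 182.30 bottom 185
[0.5447 0.0607 0.1894]
pin_head [ 0.5566 -0.0127  0.0854] 0.78
lock_pin [ 0.5515 -0.0154  0.0328] 0.55
guide_mouth [ 0.5528 -0.008   0.0767] 0.76
star_mark [ 0.5564 -0.0121  0.0453] 0.55
post_top [0.5291 0.1455 0.1107] 0.74
250.55477206531503 265.39594874139027
```

The picture allowance is used up, so I'll check numerically. The networks give head z 0.085 (home is 0.086) and foot z 0.033. One independent check: compare the red head's outline in the wrist view with the predicted outline for each height.

Run:
```python
from h import *
o=get_obs();c=camera('wrist');T=camT(c,o);M=np.linalg.inv(T)
h=cv2.cvtColor(c['img'],cv2.COLOR_RGB2HSV);m=((h[...,0]<6)|(h[...,0]>174))&(h[...,1]>170)&(h[...,2]>50)
n,l,s,ce=cv2.connectedComponentsWithStats(m.astype(np.uint8));
for i in np.argsort(-s[1:,4])[:3]+1: print('red',s[i],ce[i])
a=np.linspace(0,2*np.pi,60)
for z in(.086,.091,.096):
    P=np.array([[.5525+.013*np.cos(t),-.0117+.013*np.sin(t),z+d,1] for t in a for d in(-.01,.01)]).T
    q=M@P;u=q[0]/q[2]*c['fx']+c['cx'];v=q[1]/q[2]*c['fy']+c['cy'];print(z,'box',np.round([u.min(),v.min(),u.max()-u.min(),v.max()-v.min()],1))
```

```text
red [237 254  28  33 750] [250.732      270.20666667]
0.086 box [234.8 250.1  30.9  38.6]
0.091 box [234.5 252.9  31.4  39.4]
0.096 box [234.1 255.8  32.   40.2]
```

The red outline's centre and lower edge both fit z of about 0.086–0.088, so the pin is home. The smaller shift in the scene view also fits: the pin leaned while it was being dragged and straightened when it dropped. The gripper is clear and nothing is pressing, so I'm handing in.

```bash
python3 -c "
from h import *
check();print(job_done())"
```

```text
t 23.95 th -75.84 rad 23.1 Ftan -0.2 Fz -0.8 | red n=45 u 254.24 v 182.24 bottom 185
the job is handed in; nothing more can be done
None
```

I stood the lock pin in the yellow bridge's guide hole and let it go. I then turned the wheel about 114° clockwise by its post, in small steps near the end. I stopped at the first sign of a drop, opened the gripper and lifted clear. The job was handed in at about 24 s.

**Pin home:** the wrist-view network put the head centre at z = 0.085 m (0.086 m is home). My outline fit gave about 0.086–0.088 m, and the reading stayed steady after release.

**Forces:** the push on the post read 2–4 N in the slow steps and about 6 N at most in the faster part. There was no jump at the catch.

**What disagreed:**
- The head dropped 1.8 px in the scene view, where 2.6 px was expected. I put this down to the pin leaning while it was dragged and straightening when it fell, which also explains its sideways shift.
- I could not view the last close-up because the picture limit was reached, so the final check is numbers only.
- I did not re-measure the bystanders at the end. The arm's planned path stayed clear of all of them.

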